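# Draw the baking tray out with the tray rake

## Task

The tray in the low pan rack sits too far in to be reached by hand. Pull the tray rake out from under the wire cooling rack by its head end, set it down on the open bench and regrip it by its black handle; then reach its head over the front wall into the tray and draw the tray out to its stop. Lift the rake out and lay it flat on the open bench between the two racks, clear of both and of the tray; keep the robot itself off the pan rack and tray, and leave the other things where they stand.

Things in the scene. Friction and masses are not known exactly. Their poses are not given: they have to be found in the camera images.
- rake: Tray rake, loose, 260 mm long, about 220 g. Origin: underside at mid-length; x runs to the head, z up. Black box handle x -130 to -30 mm, 24 wide, z 0-30. Dark steel shaft x -30 to 125, 12 wide, z 14-26. Head: upright dark plate across the end, x 125-130, 70 wide, z 0-30. Lies steady on head and handle; mass centre x -18. At first only the head end (80 to 110 mm) sticks out from the cooling rack.
- rake_head (a point): Middle of the lower edge of the rake's head plate (x = +127.5 mm, z = 0 in the rake's frame); axes as the rake's.
- rake_butt (a point): Middle of the handle's end face (x = -130 mm, z = 15 mm in the rake's frame).
- cooling_rack: Low grid of steel wires, fixed, 360 mm wide (y), 280 deep (x 0 to 280); wires 25 apart, their underside 47 mm above the bench, top 52.5; a 10 mm foot at each corner. Origin: on the bench under the middle of the front edge, where the rake sticks out; x points in under the rack, z up.
- pan_rack: Low wire pan rack, fixed, 300 mm wide (y) between posts 16 mm thick and 200 high, 380 deep. Origin: on the bench under the middle of its mouth; x points in, so the tray is drawn out along -x; z up. Its wire shelf, underside 121 mm above the bench, covers the tray from the mouth inwards. The tray slides on runners.
- tray (a joint): How far the tray is drawn out, in m: 0 fully in, 0.12 at its stop. It starts between 0 and 0.03, drags with about 2 N of friction and stays where it is left.
- tray_lip (a point): Middle of the front wall's top edge of the aluminium tray (240 mm wide, 300 long), 39.5 mm above the bench, axes as pan_rack; 52 mm inside the mouth at joint 0, 68 mm outside at the stop. Wall 4 mm thick; inner floor 22 mm below this point. Behind the wall a strip 115 mm long is empty, then come steel moulds fixed to the tray, tops 63 mm above the bench.
- spatula: Bystander: loose spatula lying on the far side of the bench. Origin on its underside.
- bowl: Bystander: steel bowl, 140 mm across, 60 mm high. Origin: centre of its underside.
- cutter: Bystander: steel ring cutter, 70 mm across, 35 mm high. Origin: centre of its underside.
- jar: Bystander: glass jar with white lid, 64 mm across, 85 mm high. Origin: centre of its underside.
- cup: Bystander: small steel cup, 72 mm across, 55 mm high. Origin: centre of its underside.
- tin: Bystander: dark round cake tin, 110 mm across, 40 mm high, standing on the cooling rack. Origin: centre of its underside.

How it is judged (in metres and radians):
On the way, in this order (a step that is already met when the one before it is completed fails the run):
1. the rake lies flat on the bench, released, wholly out from under the cooling rack, the tray not yet drawn (height (world z) of rake below 0.007 m and angle between rake's own z axis and vertical below 0.1 rad and contact force between the fingers and rake below 0.1 N and linear speed of rake below 0.02 m/s and x of each of rake_butt, rake_head in the frame of cooling_rack below 0 m and value of joint tray below 0.06 m), for 0.2 s.
2. the tray has come to its stop while the rake is held by its handle (value of joint tray above 0.112 m and contact force between the fingers and rake above 0.5 N and x of the grasp point in the frame of rake below -0.02 m), for 0.1 s.
At the end, for the whole second after the job is handed in: The tray is out at its stop (within 10 mm); the rake lies flat on the bench at rest and released, all of it in front of the cooling rack's front edge, all of it in front of the tray's front wall (by 5 mm or more) and touching neither tray nor pan rack (value of joint tray above 0.11 m and height (world z) of rake below 0.007 m and angle between rake's own z axis and vertical below 0.1 rad and contact force between the fingers and rake below 0.1 N and linear speed of rake below 0.02 m/s and x of each of rake_butt, rake_head in the frame of cooling_rack below 0 m and contact force between rake and pan_rack below 0.05 N and x of each of rake_head, rake_butt in the frame of tray_lip below -0.005 m).
It fails at once if the robot itself touches the pan rack or its tray (contact force between any of the fingers, the arm and pan_rack above 1 N).
It fails at once if a bystander is moved by more than 30 mm (distance of any of spatula, bowl, cutter, jar, cup, tin from where it was at the start of the episode above 0.03 m).
It also fails if it takes over 62 s, if anything falls off the work surface, if the arm or the gripper's body presses on something with over 40 N, if the wrist force passes 120 N, or if a joint passes its speed limit or range.

## Robot

A 6-joint arm with a two-finger parallel gripper is mounted at the origin on the work surface. World frame = base frame: x ahead of the robot, y to its left, z up, the work surface at z = 0. Lengths are in mm, angles in rad, forces in N, time in s.
With the tool pointing down it reaches from about 350 to 775 mm from the base axis. Payload 5.5 kg.
Tool frame: the origin (TCP) lies midway between the tips of the shut fingers; the grasp point (between the pads) lies 19 mm behind it; z points along the fingers, y is the direction in which the jaws open and shut (so a half turn about z gives the same grasp; the last joint's range is limited). The gripper opens to 85 mm and grips with 20 to 120 N. Pads are 22 mm wide; open, the fingers measure 114 mm over their backs; the gripper's body (76 mm by 85 mm) begins 54 mm behind the grasp point. The pads swing forward as they close: fully open they stand 13 mm farther back than shut.
Start: joints at [-1.469, 0.313, 0.046, 1.304, 0, 1.431], TCP at [137.677, -558.316, 231.323] pointing down, gripper open.
Joint ranges: [-2.76, 2.76], [-0.86, 1.69], [-1.03, 1.26], [-2.2, 2.34], [-1.47, 1.5], [-3.14, 3.14]. Speed limits (rad/s): [2.57, 2.57, 3.14, 3.14, 3.14, 3.14].

## Interface

Orientations are given as a 3x3 rotation matrix whose columns are the frame's x, y, z axes.
In Python, from plant import readout, cams, robot gives the robot as it stands.
- The arm moves only by the tool servo_tool, never from a script. Its argument "series" is a list of rows, each a list of 2 entries, a list of its own where there are three numbers: the shift along the tool's x, y, z in cm, then the turn, a rotation vector about the tool's x, y, z in degrees. A call has 1 to 12 rows; each row is the pose to reach, as a shift and turn from the pose commanded when the call began, along the tool's axes at that moment; what a row does not reach only later rows make up. A row lasts 1/12 s, in which the tool goes at most 41.7 mm and 7.16 degrees, less where a joint would pass 70% of its speed; a pose out of reach is approached as far as the arm can. A call with a gripper value outside its range is refused whole. "fingers" is the gripper's target within -1 to 1 (fully open at 1, half-way at 0, shut at -1), set as the call begins (left out, the last holds). The fingers move at their own pace and stop on an object; the grip force is fixed at half the most. Time passes only in rows, so rows that repeat a pose let the fingers close. It gives the time, the measured TCP pose, the force and the opening at its end, in the units of the state.
- readout.observe(): the state, without advancing time (a new reading comes with each control period).
- cams.capture(name): name is "scene" or "top" or "wrist"; returns a dict with "color" (384x512x3 uint8, red, green, blue), "K" (3x3 intrinsics, pixels), "eye" and "rotation" of the camera in the world. Camera axes: x right, y down, z forward; pixel columns grow to the right and rows downward; lengths in mm; the calibration is good to about 2 mm. A picture is of the moment at which its call begins. There is no depth.
- robot.hand_in(): hands the job in, once; it reports no verdict.
The state is a dict: "time_s": time; "qpos": joint angles; "joint_velocities": joint speeds; "joint_efforts": joint torques, N m; "tcp_pos": TCP position; "ee_rot": TCP orientation; "force": force on the tool from outside, world axes, zero at the start; "torque": the same for the moment, N m; "grip_width": opening from 0.0 (shut) to 1.0 (fully open).
Only numpy, scipy, OpenCV 4.12 (cv2) and the standard library are available. Lean on these libraries where they do the work, as an engineer would, in place of code of your own. Each camera call takes 0.05 s, during which the arm holds its last target.

## Working session

There is one attempt and no reset: what is moved stays moved. The work goes in short steps, Python scripts to look and compute and a tool call to move; the robot and the scene stay as the last step left them, time stands still between calls to the robot, and variables do not carry over. Pictures are saved under pics/ and viewed, and the job is handed in when it is done.

Besides the shell and the picture viewer there is one more tool, called as name(argument=value, ...), one argument or row to a line, values as JSON. servo_tool: Moves the arm, as the interface text tells. Its arguments: {"type":"object","properties":{"series":{"type":"array","items":{"type":"array"}},"fingers":{"type":"number"}},"required":["series"]}

```bash
mkdir -p pics; ls; python3 - <<'E'
from plant import readout,cams
import cv2,numpy as np
o=readout.observe();print({k:np.round(v,3).tolist() for k,v in o.items()})
for n in("scene","top"):
    c=cams.capture(n);cv2.imwrite(f"pics/{n}0.png",cv2.resize(c["color"][:,:,::-1],None,fx=1.5,fy=1.5));print(n,c["K"],c["eye"],c["rotation"])
E
```

```text
pics
{'time_s': 0.0, 'qpos': [-1.469, 0.314, 0.045, 1.304, 0.0, 1.431], 'joint_velocities': [-0.0, 0.003, -0.001, 0.0, -0.001, 0.0], 'joint_efforts': [-0.0, -48.062, 29.853, 0.019, -0.0, 0.0], 'tcp_pos': [137.624, -557.79, 230.426], 'ee_rot': [[0.971, 0.239, -0.0], [0.239, -0.971, 0.002], [0.0, -0.002, -1.0]], 'force': [0.279, -0.185, 0.673], 'torque': [-0.022, -0.022, -0.029], 'grip_width': 1.0}
scene [[452.37822039   0.         256.889664  ]
 [  0.         452.37822039 193.30298533]
 [  0.           0.           1.        ]] [1261.75728148  415.53209487 1022.7714744 ] [[-0.43163036  0.70271667 -0.56558333]
 [ 0.90203746  0.33962432 -0.26642773]
 [ 0.00486265 -0.62517565 -0.78046894]]
top [[476.47500467   0.         254.77373344]
 [  0.         476.47500467 191.95103376]
 [  0.           0.           1.        ]] [ 408.00378454  108.39074929 1512.01460396] [[-0.02965983 -0.99414528  0.10390118]
 [-0.9995314   0.02871126 -0.01061364]
 [ 0.00756837 -0.10416729 -0.99453099]]
```

View pics/scene0.png

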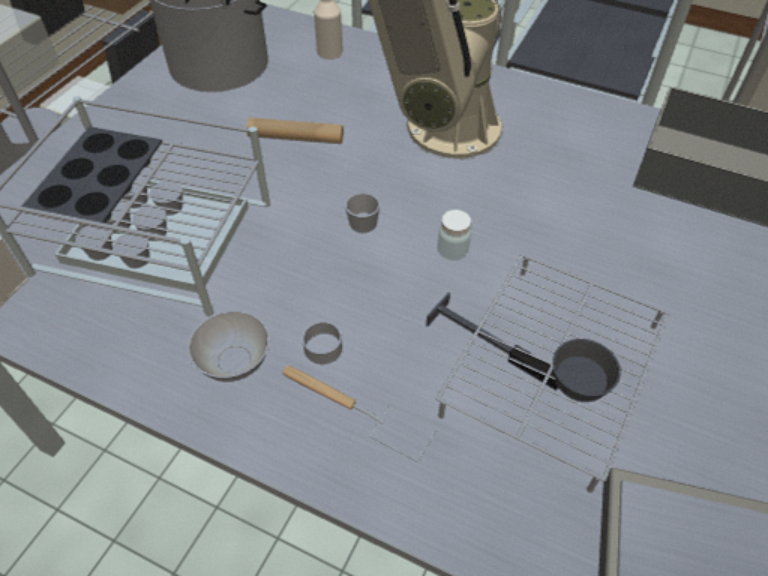

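View pics/top0.png

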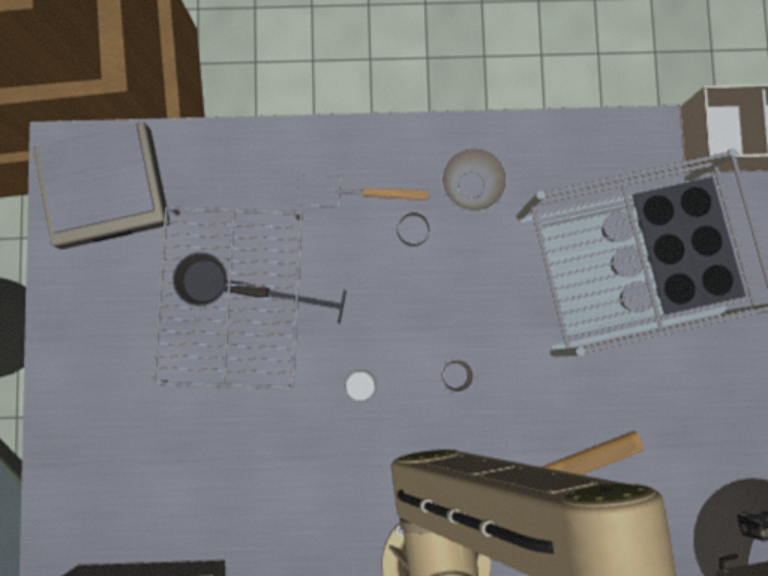

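```bash
cat > h.py <<'E'
import numpy as np,cv2
from plant import readout,cams
def ray(c,u,v,z):
    d=c["rotation"]@np.linalg.inv(c["K"])@np.array([u,v,1.]);e=np.array(c["eye"]);return e+d*(z-e[2])/d[2]
def proj(c,P):
    p=c["K"]@np.array(c["rotation"]).T@(np.array(P,float)-c["eye"]);return p[:2]/p[2]
def crop(c,x0,y0,x1,y1,f,name):
    cv2.imwrite(name,cv2.resize(c["color"][y0:y1,x0:x1,::-1],None,fx=f,fy=f,interpolation=cv2.INTER_CUBIC))
E
python3 - <<'E'
from h import *
c=cams.capture("top");crop(c,100,120,290,270,4,"pics/a.png");crop(c,340,90,510,245,4-.5,"pics/b.png")
E
```

```text
(no output)
```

View pics/a.png

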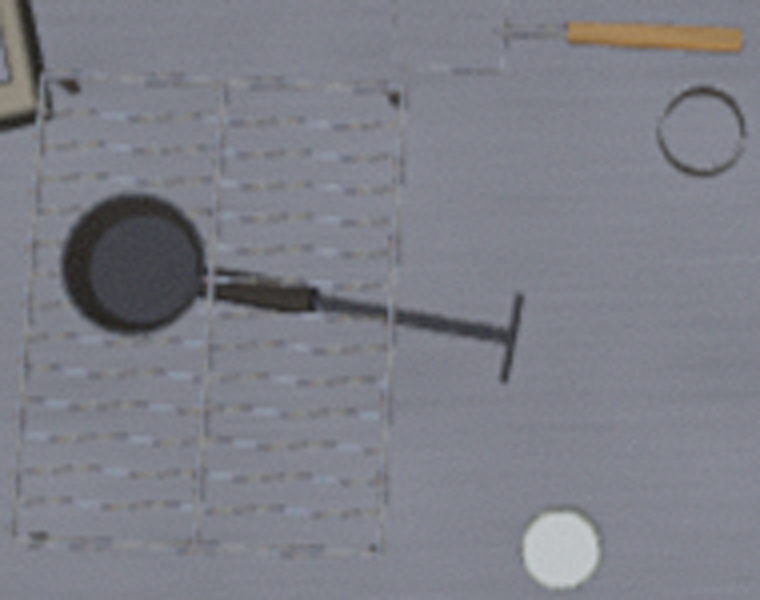

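View pics/b.png

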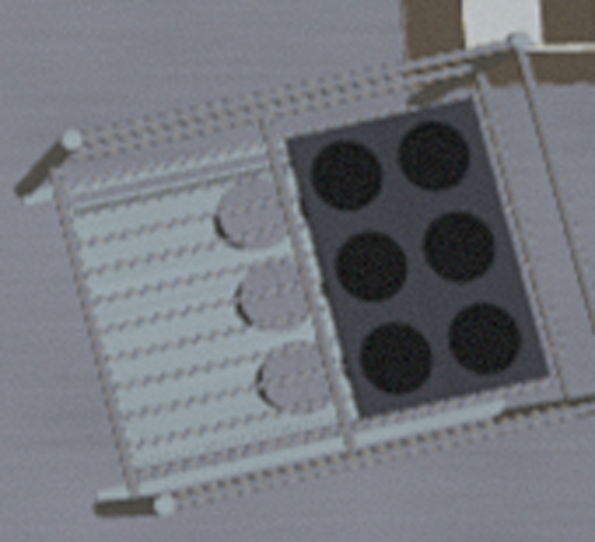

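```bash
python3 - <<'E'
from h import *
c=cams.capture("top")
A=lambda u,v,z:ray(c,100+(u+.5)/4-.5,120+(v+.5)/4-.5,z)[:2].round(1)
B=lambda u,v,z:ray(c,340+(u+.5)/3.5-.5,90+(v+.5)/3.5-.5,z)[:2].round(1)
h1,h2=A(519,296,30),A(504,381,30);print("head",h1,h2,(h1+h2)/2,np.linalg.norm(h1-h2))
s1,s2=A(330,305,26),A(505,337,26);d=s2-s1;print("shaft",s1,s2,np.degrees(np.arctan2(d[1],d[0])))
print("rackfront",A(402,85,52),A(380,550,52),"jar",A(562,548,85),"cutter",A(702,130,35), "handle-front",A(315,299,30))
p1,p2=B(72,138,200),B(165,505,200);print("posts",p1,p2,(p1+p2)/2,np.linalg.norm(p1-p2))
w1,w2=B(58,180,124),B(133,490,124);print("wire",w1,w2)
print("cup",ray(c,457/1.5,375/1.5,55))
c=cams.capture("scene");crop(c,10,60,200,220,4,"pics/c.png")
for p in(p1,p2):print(proj(c,[*p,0]),proj(c,[*p,200]))
E
```

```text
head [559.9 172.1] [493.8 185.3] [526.85 178.7 ] 67.40511850000708
shaft [557.5 320.2] [528.4 184. ] -102.06027789988147
rackfront [725.3 258.1] [367.  281.2] jar [365.4 142.4] cutter [686.4  24.9] handle-front [562.1 331.2]
posts [ 714.2 -207.3] [ 418.6 -265. ] [ 566.4  -236.15] 301.1787675119214
wire [ 696.  -211.8] [ 432.4 -260.6]
cup [378.58444875 -53.43288862  55.        ]
[139.54028933 208.61057251] [123.54643416 160.14493902]
[177.71373923 136.08467136] [168.54770875  85.71722941]
```

View pics/c.png

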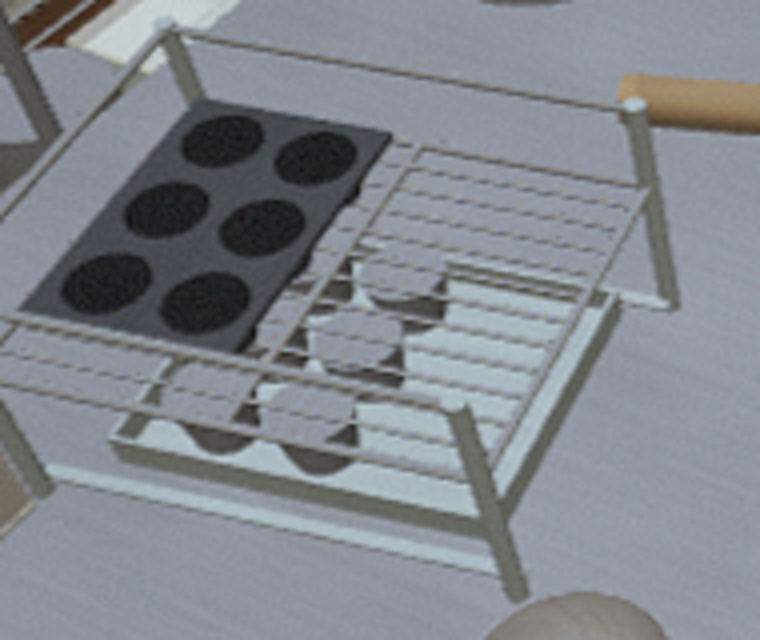

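```bash
python3 - <<'E'
from h import *
c=cams.capture("scene")
C=lambda u,v,z:ray(c,10+(u+.5)/4-.5,60+(v+.5)/4-.5,z)[:2].round(1)
a,b=C(618,296,39.5),C(502,507,39.5);print("lip?",a,b,np.linalg.norm(a-b))
p1=np.array([714.2,-207.3]);p2=np.array([418.6,-265]);m=(p1+p2)/2;t=(p1-p2)/np.linalg.norm(p1-p2);n=np.array([t[1],-t[0]]);print(n,np.degrees(np.arctan2(n[1],n[0])))
for q in(a,b,[526.85,178.7]):print((q-m)@n,(q-m)@t)
print("posts",C(455,405,200),C(634,105,200))
print("postbase",C(518,598,0),C(672,305,0))
E
```

```text
lip? [ 460.3 -282.5] [ 675.8 -239.5] 219.74815130052852
[ 0.19158057 -0.98147689] -78.95496114852617
25.164755346506944 -113.01445743067772
24.24686195619993 106.73177682994394
-414.7426992676557 40.65978854075513
posts [ 716.4 -206.2] [ 419.7 -265.7]
postbase [ 716.2 -207.3] [ 417.9 -265.8]
```

```bash
cat >> h.py <<'E'
from scipy.spatial.transform import Rotation as Ro
def down(yaw):
    a=np.radians(yaw);return np.array([[np.cos(a),np.sin(a),0],[np.sin(a),-np.cos(a),0],[0,0,-1.]])
def go(p,yaw=None,R=None):
    o=readout.observe();R0=np.array(o["ee_rot"]);T=down(yaw) if R is None else R
    print("t",o["time_s"],"shift cm",(R0.T@(np.array(p)-o["tcp_pos"])/10).round(2),"turn",np.degrees(Ro.from_matrix(R0.T@T).as_rotvec()).round(2),"q",np.round(o["qpos"],2))
E
python3 -c "
from h import *
go([533,208,150],78.3)"
```

```text
t 0.3 shift cm [ 56.73 -64.92   8.14] turn [-3.000e-02 -2.000e-02 -6.445e+01] q [-1.47  0.31  0.05  1.3  -0.    1.43]
```

servo_tool(
  series=[
    [[10, -11.5, 0], [0, 0, -10]],
    [[56.7, -64.9, 0], [0, 0, -64.5]],
    [[56.7, -64.9, 0], [0, 0, -64.5]],
    [[56.7, -64.9, 0], [0, 0, -64.5]],
    [[56.7, -64.9, 0], [0, 0, -64.5]],
    [[56.7, -64.9, 0], [0, 0, -64.5]],
    [[56.7, -64.9, 0], [0, 0, -64.5]],
    [[56.7, -64.9, 0], [0, 0, -64.5]],
    [[56.7, -64.9, 0], [0, 0, -64.5]],
    [[56.7, -64.9, 0], [0, 0, -64.5]],
    [[56.7, -64.9, 0], [0, 0, -64.5]],
    [[56.7, -64.9, 0], [0, 0, -64.5]],
  ],
  fingers=1,
)

```text
time_s: 1.3
tcp_pos: [367.3, -112.0, 231.6]
ee_rot: [[0.202, 0.979, 0.001], [0.979, -0.202, -0.001], [-0.001, 0.001, -1.0]]
force: [1.1, -1.0, 0.9]
grip_width: 1.002
```

```bash
python3 -c "
from h import *
go([533,208,150],78.3)"
```

```text
t 1.3 shift cm [34.7   9.74  8.16] turn [0.07 0.03 0.03] q [-0.51 -0.06 -0.39  1.24 -0.    1.27]
```

servo_tool(
  series=[
    [[34.7, 9.7, 8.2], [0, 0, 0]],
    [[34.7, 9.7, 8.2], [0, 0, 0]],
    [[34.7, 9.7, 8.2], [0, 0, 0]],
    [[34.7, 9.7, 8.2], [0, 0, 0]],
    [[34.7, 9.7, 8.2], [0, 0, 0]],
    [[34.7, 9.7, 8.2], [0, 0, 0]],
    [[34.7, 9.7, 8.2], [0, 0, 0]],
    [[34.7, 9.7, 8.2], [0, 0, 0]],
    [[34.7, 9.7, 8.2], [0, 0, 0]],
    [[34.7, 9.7, 8.2], [0, 0, 0]],
    [[34.7, 9.7, 8.2], [0, 0, 0]],
    [[34.7, 9.7, 8.2], [0, 0, 0]],
  ],
)

```text
time_s: 2.3
tcp_pos: [531.4, 206.3, 148.9]
ee_rot: [[0.201, 0.98, -0.001], [0.98, -0.201, -0.001], [-0.001, -0.001, -1.0]]
force: [-0.1, 0.0, -0.7]
grip_width: 1.0
```

```bash
python3 - <<'E'
from h import *
go([533,208,150],78.3)
c=cams.capture("wrist");cv2.imwrite("pics/w1.png",c["color"][:,:,::-1]);print(c["eye"])
d=np.array([-.203,-.979]);o=np.array([552.9,303.5])
for x in(98,127.5):print(x,proj(c,[*(o+x*d),20]))
E
```

```text
t 2.3 shift cm [ 0.2   0.12 -0.11] turn [-0.06  0.05  0.09] q [ 0.23  0.34 -0.12  1.11 -0.    2.  ]
[545.19148579 274.13813621 290.68904121]
98 [259.6834566  176.20666971]
127.5 [259.57008492 208.82461311]
```

View pics/w1.png

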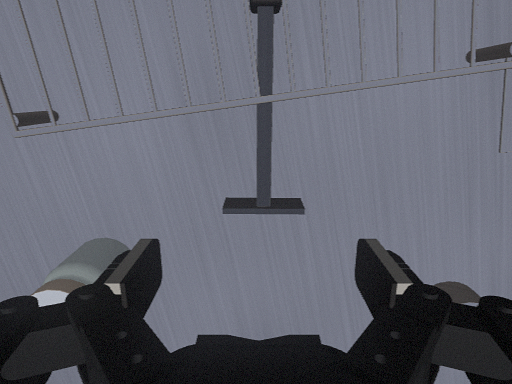

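```bash
python3 - <<'E'
from h import *
c=cams.capture("wrist")
for n,u,v,z in(("shaft top",266,8,26),("shaft mid",264.5,120,26),("shaft near",263.5,195,26),("headtop",264,200,30),("hL",222,213,0),("hR",304,213,0),("front wire",264,98,50),("handlefront",265,6,30)):print(n,ray(c,u,v,z)[:2].round(1))
E
```

```text
shaft top [563.3 331.4]
shaft mid [546.4 252.8]
shaft near [533.3 191.6]
headtop [533.  188.5]
hL [490.1 174.1]
hR [566.2 158.3]
front wire [549.  269.9]
handlefront [562.6 331.9]
```

```bash
python3 - <<'E'
from h import *
c=cams.capture("wrist")
for n,u,v,z in(("front top L",223,213,30),("front topR",304,213,30),("rear bottomL",223,198,0),("rear bottom R",303,198,0),("shaft at head",263.5,205,26),("handlefront bottom",265,6,30)):print(n,ray(c,u,v,z)[:2].round(1))
E
```

```text
front top L [496.7 183.8]
front topR [564.2 169.8]
rear bottomL [494.6 188. ]
rear bottom R [568.  172.8]
shaft at head [531.7 182.4]
handlefront bottom [562.9 331.7]
```

```bash
python3 -c "
from h import *
go([537,208,6.5],78.3)"
```

```text
t 2.45 shift cm [ 0.37  0.45 14.34] turn [ 0.03  0.   -0.03] q [ 0.23  0.34 -0.12  1.11 -0.    2.  ]
```

servo_tool(
  series=[
    [[0.4, 0.4, 2], [0, 0, 0]],
    [[0.4, 0.4, 4.5], [0, 0, 0]],
    [[0.4, 0.4, 7], [0, 0, 0]],
    [[0.4, 0.4, 9.5], [0, 0, 0]],
    [[0.4, 0.4, 11.5], [0, 0, 0]],
    [[0.4, 0.4, 13], [0, 0, 0]],
    [[0.4, 0.4, 13.8], [0, 0, 0]],
    [[0.4, 0.4, 14.2], [0, 0, 0]],
    [[0.4, 0.4, 14.2], [0, 0, 0]],
    [[0.4, 0.4, 14.2], [0, 0, 0]],
  ],
)

```text
time_s: 3.28
tcp_pos: [537.4, 209.2, 8.3]
ee_rot: [[0.202, 0.979, 0.001], [0.979, -0.202, 0.0], [0.001, 0.001, -1.0]]
force: [0.5, -0.6, -0.1]
grip_width: 1.001
```

servo_tool(
  series=[
    [[0, 0, 0], [0, 0, 0]],
    [[0, 0, 0], [0, 0, 0]],
    [[0, 0, 0], [0, 0, 0]],
    [[0, 0, 0], [0, 0, 0]],
    [[0, 0, 0], [0, 0, 0]],
    [[0, 0, 0], [0, 0, 0]],
    [[0, 0, 0], [0, 0, 0]],
    [[0, 0, 0], [0, 0, 0]],
    [[0, 0, 0], [0, 0, 0]],
    [[0, 0, 0], [0, 0, 0]],
  ],
  fingers=-1,
)

```text
time_s: 4.12
tcp_pos: [536.9, 209.5, 7.6]
ee_rot: [[0.202, 0.979, 0.001], [0.979, -0.202, 0.0], [0.0, 0.001, -1.0]]
force: [-0.1, -0.1, 4.2]
grip_width: 0.121
```

```bash
python3 - <<'E'
from h import *
go([537,208,6.5],78.3)
c=cams.capture("wrist");cv2.imwrite("pics/w2.png",c["color"][:,:,::-1]);
E
```

```text
t 4.1167 shift cm [-0.15  0.04  0.11] turn [ 0.03 -0.01  0.05] q [ 0.23  0.48 -0.29  0.8  -0.    2.01]
```

View pics/w2.png

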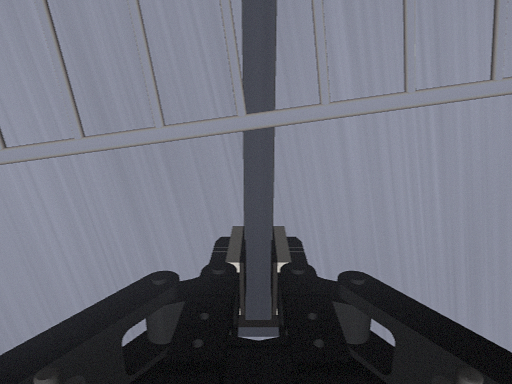

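servo_tool(
  series=[
    [[-0.7, 0, 0], [0, 0, 0]],
    [[-2, 0, 0], [0, 0, 0]],
    [[-4, 0, 0], [0, 0, 0]],
    [[-6, 0, 0], [0, 0, 0]],
    [[-8, 0, 0], [0, 0, 0]],
    [[-10.5, 0, 0], [0, 0, 0]],
    [[-13, 0, 0], [0, 0, 0]],
    [[-15.5, 0, 0], [0, 0, 0]],
    [[-18, 0, 0], [0, 0, 0]],
    [[-20, 0, 0], [0, 0, 0]],
    [[-21, 0, 0], [0, 0, 0]],
    [[-21, 0, 0], [0, 0, 0]],
  ],
)

```text
time_s: 5.17
tcp_pos: [493.5, 0.8, 7.6]
ee_rot: [[0.205, 0.979, -0.0], [0.979, -0.205, -0.002], [-0.003, 0.0, -1.0]]
force: [-1.2, -4.9, 5.4]
grip_width: 0.121
```

```bash
python3 - <<'E'
from h import *
o=readout.observe();print(o["force"],o["grip_width"])
for n in("scene","top"):
    c=cams.capture(n);cv2.imwrite(f"pics/{n}3.png",cv2.resize(c["color"][:,:,::-1],None,fx=1.5,fy=1.5))
E
```

```text
[-1.23007561 -4.9329774   5.41809777] 0.12060002612365923
```

View pics/scene3.png

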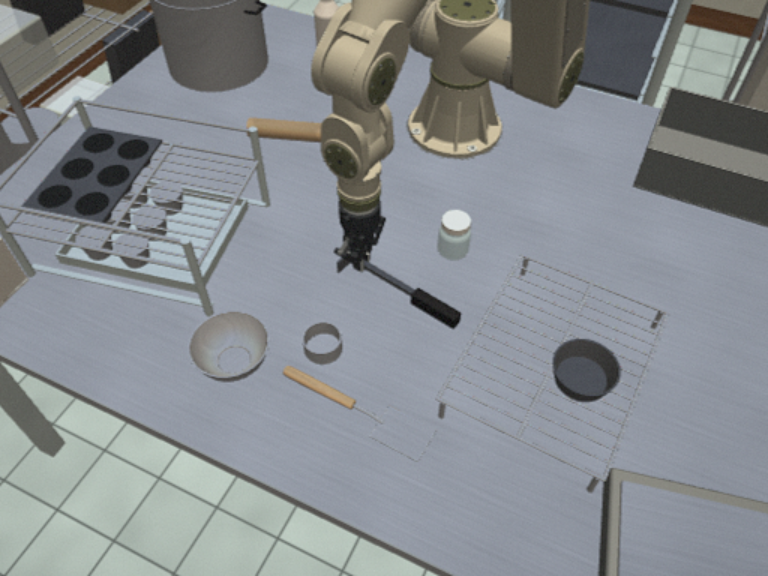

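View pics/top3.png

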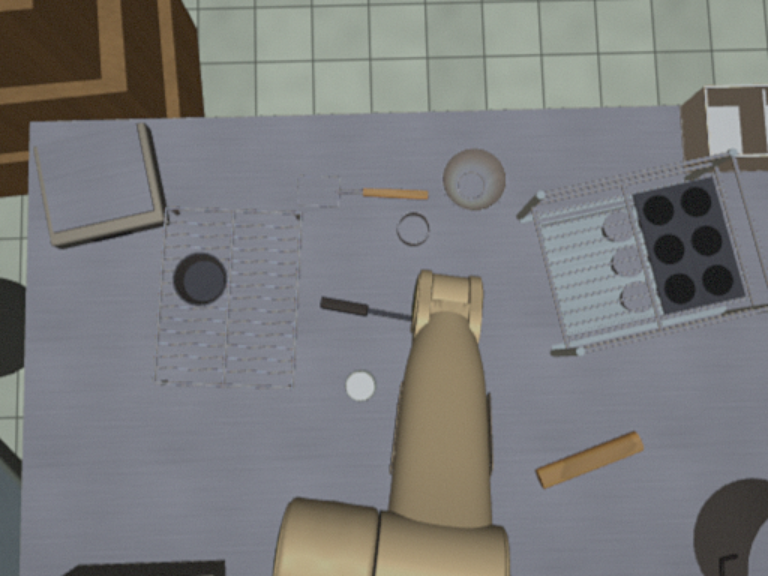

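servo_tool(
  series=[
    [[0, 0, 0], [0, 0, 0]],
    [[0, 0, 0], [0, 0, 0]],
    [[0, 0, 0], [0, 0, 0]],
    [[0, 0, 0], [0, 0, 0]],
    [[0, 0, 0], [0, 0, 0]],
    [[0, 0, 0], [0, 0, 0]],
    [[0, 0, 0], [0, 0, 0]],
    [[0, 0, 0], [0, 0, 0]],
  ],
  fingers=1,
)

```text
time_s: 5.93
tcp_pos: [494.2, 3.9, 7.2]
ee_rot: [[0.202, 0.979, -0.0], [0.979, -0.202, -0.0], [-0.0, -0.0, -1.0]]
force: [-1.0, 0.4, -0.9]
grip_width: 0.998
```

servo_tool(
  series=[
    [[0, 0, -1], [0, 0, 0]],
    [[0, 0, -3], [0, 0, 0]],
    [[0, 0, -6], [0, 0, 0]],
    [[0, 0, -9], [0, 0, 0]],
    [[3, 0, -12], [0, 0, 0]],
    [[7, 0, -14], [0, 0, 0]],
    [[11, 0, -14], [0, 0, 0]],
    [[11, 0, -14], [0, 0, 0]],
    [[11, 0, -14], [0, 0, 0]],
  ],
)

```text
time_s: 6.68
tcp_pos: [516.9, 113.5, 148.4]
ee_rot: [[0.198, 0.98, 0.002], [0.98, -0.198, -0.0], [0.0, 0.002, -1.0]]
force: [0.1, -0.7, -0.2]
grip_width: 0.997
```

```bash
python3 - <<'E'
from h import *
go([493.5,0.8,7.6],78.3)
c=cams.capture("wrist");cv2.imwrite("pics/w4.png",c["color"][:,:,::-1]);
c=cams.capture("top");crop(c,190,150,330,250,5,"pics/t4.png")
E
```

```text
t 6.6833 shift cm [-11.52  -0.09  14.08] turn [ 0.1  -0.02  0.3 ] q [ 0.06  0.26 -0.23  1.08 -0.    1.83]
```

View pics/w4.png

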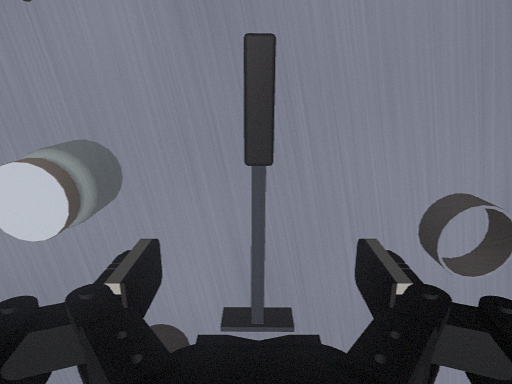

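View pics/t4.png

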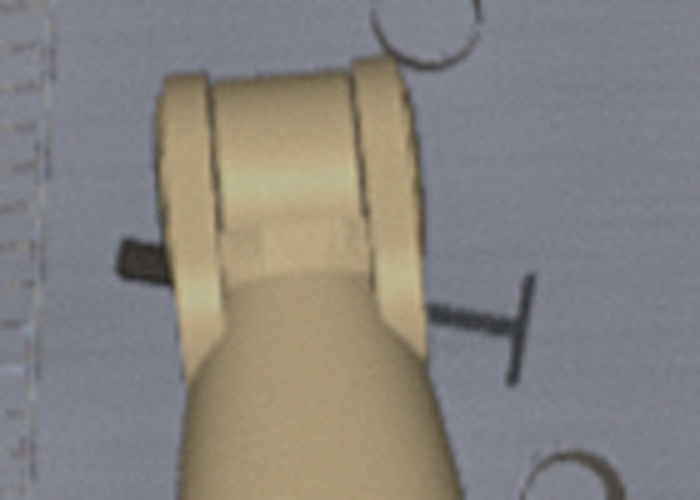

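```bash
python3 - <<'E'
from h import *
c=cams.capture("wrist")
a=ray(c,258.5,160,30)[:2];b=ray(c,260,35,30)[:2];d=a-b;print(a,b,np.linalg.norm(d),np.degrees(np.arctan2(d[1],d[0])))
h=ray(c,257,326,30)[:2];print("head top",h)
d=d/np.linalg.norm(d);g=(a+b)/2+25*d;print(g)
go([*g,8],78.3)
E
```

```text
[519.76567604 128.81165165] [539.38692032 219.1585834 ] 92.45302214710418 -102.25302960115513
head top [486.67694982 -25.71880339]
[524.27056457 149.55462038]
t 6.8333 shift cm [ 3.99  0.07 13.89] turn [-0.07  0.05  0.02] q [ 0.06  0.26 -0.23  1.08 -0.    1.83]
```

servo_tool(
  series=[
    [[2, 0.1, 2], [0, 0, 0]],
    [[4, 0.1, 4.5], [0, 0, 0]],
    [[4, 0.1, 7], [0, 0, 0]],
    [[4, 0.1, 9.5], [0, 0, 0]],
    [[4, 0.1, 11.5], [0, 0, 0]],
    [[4, 0.1, 13], [0, 0, 0]],
    [[4, 0.1, 13.8], [0, 0, 0]],
    [[4, 0.1, 14], [0, 0, 0]],
    [[4, 0.1, 14], [0, 0, 0]],
  ],
)

```text
time_s: 7.58
tcp_pos: [525.1, 149.4, 6.9]
ee_rot: [[0.203, 0.979, -0.001], [0.979, -0.203, -0.0], [-0.001, -0.001, -1.0]]
force: [0.3, 0.1, 0.8]
grip_width: 0.999
```

servo_tool(
  series=[
    [[0, 0, 0], [0, 0, 0]],
    [[0, 0, 0], [0, 0, 0]],
    [[0, 0, 0], [0, 0, 0]],
    [[0, 0, 0], [0, 0, 0]],
    [[0, 0, 0], [0, 0, 0]],
    [[0, 0, 0], [0, 0, 0]],
    [[0, 0, 0], [0, 0, 0]],
    [[0, 0, 0], [0, 0, 0]],
    [[0, 0, 0], [0, 0, 0]],
    [[0, 0, 0], [0, 0, 0]],
  ],
  fingers=-1,
)

```text
time_s: 8.42
tcp_pos: [526.2, 150.6, 8.1]
ee_rot: [[0.202, 0.979, 0.002], [0.979, -0.202, 0.0], [0.0, 0.001, -1.0]]
force: [-0.5, 0.2, 5.4]
grip_width: 0.269
```

servo_tool(
  series=[
    [[0, 0, -1], [0, 0, 0]],
    [[0, 0, -3], [0, 0, 0]],
    [[0, 0, -5], [0, 0, 0]],
    [[0, 0, -6.5], [0, 0, 0]],
    [[0, 0, -6.5], [0, 0, 0]],
    [[0, 0, -6.5], [0, 0, 0]],
  ],
)

```text
time_s: 8.92
tcp_pos: [526.0, 150.6, 72.9]
ee_rot: [[0.202, 0.979, 0.002], [0.979, -0.202, 0.0], [0.001, 0.001, -1.0]]
force: [0.0, 0.6, -1.8]
grip_width: 0.267
```

```bash
python3 - <<'E'
from h import *
go([493.5,0.8,7.6],78.3)
c=cams.capture("wrist");cv2.imwrite("pics/w5.png",c["color"][:,:,::-1]);
c=cams.capture("scene");crop(c,150,80,350,230,4,"pics/s5.png")
E
```

```text
t 8.9167 shift cm [-15.33  -0.17   6.52] turn [ 0.08 -0.03  0.06] q [ 0.13  0.36 -0.3   0.91 -0.    1.91]
```

View pics/w5.png

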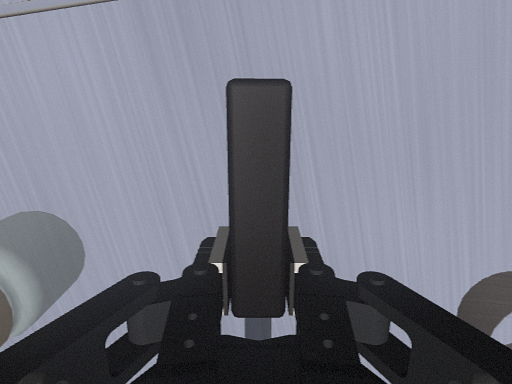

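View pics/s5.png

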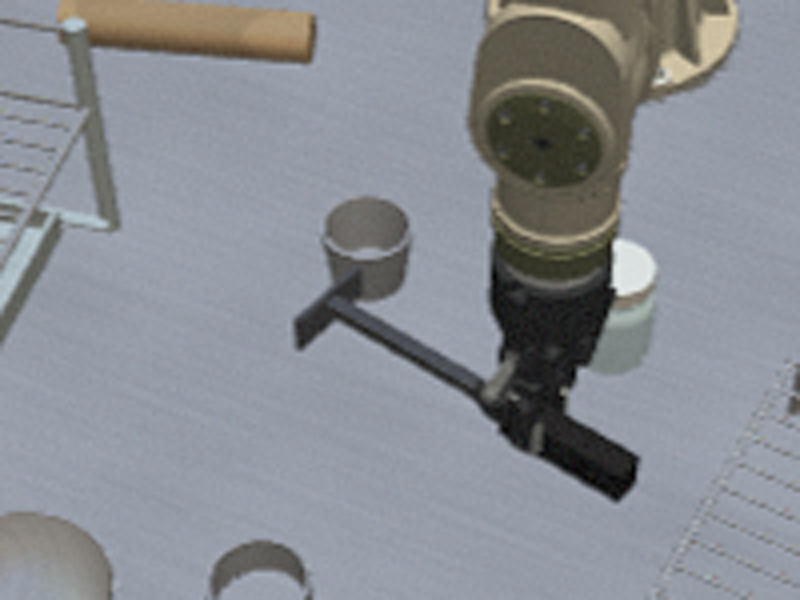

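```bash
python3 - <<'E'
from h import *
c=cams.capture("scene")
t=np.array([.202,.979]);s=np.array([.979,-.202]);h=np.array([526,150.6])-180.7*t
for sgn in(-1,1):
  for z in(65,95):
    p=proj(c,[*(h+35*sgn*s),z]);print(sgn,z,((p-[150,80]+.5)*4-.5).round(1))
E
```

```text
-1 65 [362.3 296.1]
-1 95 [361.3 267.1]
1 65 [300.8 352.9]
1 95 [298.6 324.1]
```

```bash
python3 - <<'E'
from h import *
go([521,-0.4,68],101.05)
E
```

```text
t 9.0667 shift cm [-14.83   2.71   0.3 ] turn [-1.40e-01  2.00e-02 -2.27e+01] q [ 0.13  0.36 -0.3   0.91 -0.    1.91]
```

servo_tool(
  series=[
    [[0, 0, 0], [0, 0, -4]],
    [[-1, 0.2, 0], [0, 0, -9]],
    [[-3, 0.5, 0], [0, 0, -14]],
    [[-5, 1, 0], [0, 0, -19]],
    [[-7.5, 1.5, 0.3], [0, 0, -22.7]],
    [[-10, 2, 0.3], [0, 0, -22.7]],
    [[-12.5, 2.4, 0.3], [0, 0, -22.7]],
    [[-14.3, 2.7, 0.3], [0, 0, -22.7]],
    [[-14.8, 2.7, 0.3], [0, 0, -22.7]],
    [[-14.8, 2.7, 0.3], [0, 0, -22.7]],
    [[-14.8, 2.7, 0.3], [0, 0, -22.7]],
  ],
)

```text
time_s: 9.98
tcp_pos: [521.3, 0.4, 68.5]
ee_rot: [[-0.191, 0.982, -0.002], [0.982, 0.191, 0.001], [0.001, -0.002, -1.0]]
force: [0.4, 0.0, -1.3]
grip_width: 0.268
```

```bash
python3 - <<'E'
from h import *
go([543.8,-117.2,68],101.05)
c=cams.capture("wrist");cv2.imwrite("pics/w6.png",c["color"][:,:,::-1]);
c=cams.capture("scene");crop(c,10,60,260,240,3.2,"pics/s6.png")
c=cams.capture("top");crop(c,280,90,480,240,4,"pics/t6.png")
E
```

```text
t 9.9833 shift cm [-11.97  -0.04   0.03] turn [-0.09 -0.06 -0.03] q [-0.15  0.32 -0.36  0.89  0.    1.22]
```

View pics/s6.png

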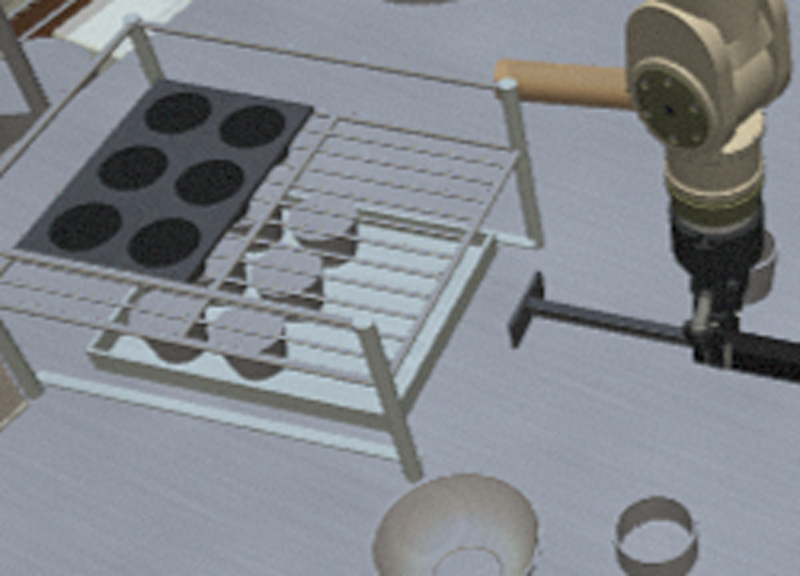

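View pics/t6.png

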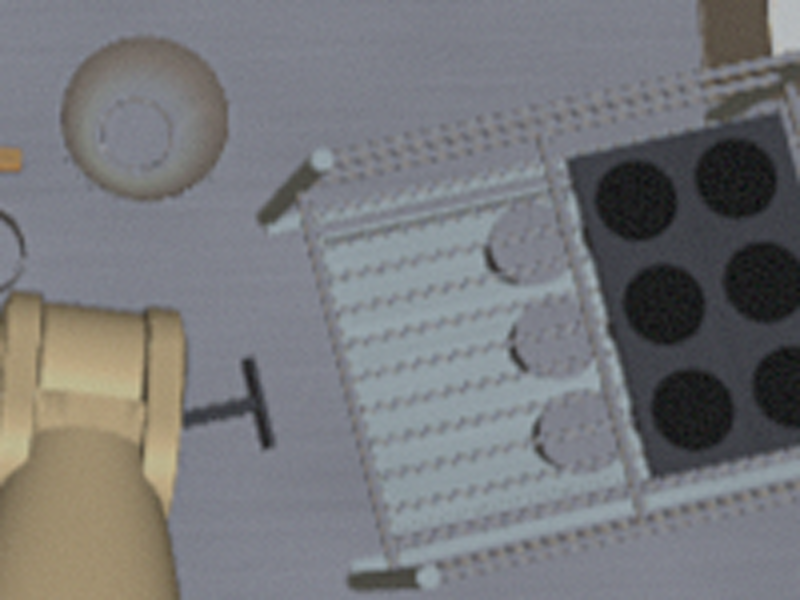

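servo_tool(
  series=[
    [[-1, 0, 0], [0, 0, 0]],
    [[-3, 0, 0], [0, 0, 0]],
    [[-5, 0, 0], [0, 0, 0]],
    [[-7, 0, 0], [0, 0, 0]],
    [[-9, 0, 0], [0, 0, 0]],
    [[-11, 0, 0], [0, 0, 0]],
    [[-12, 0, 0], [0, 0, 0]],
    [[-12, 0, 0], [0, 0, 0]],
    [[-12, 0, 0], [0, 0, 0]],
  ],
)

```text
time_s: 10.88
tcp_pos: [544.9, -117.6, 69.1]
ee_rot: [[-0.191, 0.982, -0.0], [0.982, 0.191, 0.001], [0.001, -0.0, -1.0]]
force: [-0.6, 0.9, -1.4]
grip_width: 0.27
```

```bash
python3 - <<'E'
from h import *
go([543.8,-117.2,38],101.05)
c=cams.capture("scene");crop(c,60,60,240,200,4.2,"pics/s7.png")
c=cams.capture("top");crop(c,310,110,450,230,5,"pics/t7.png")
E
```

```text
t 10.8833 shift cm [ 0.06 -0.1   3.11] turn [-0.02 -0.04 -0.03] q [-0.36  0.38 -0.27  0.92  0.    1.02]
```

View pics/s7.png

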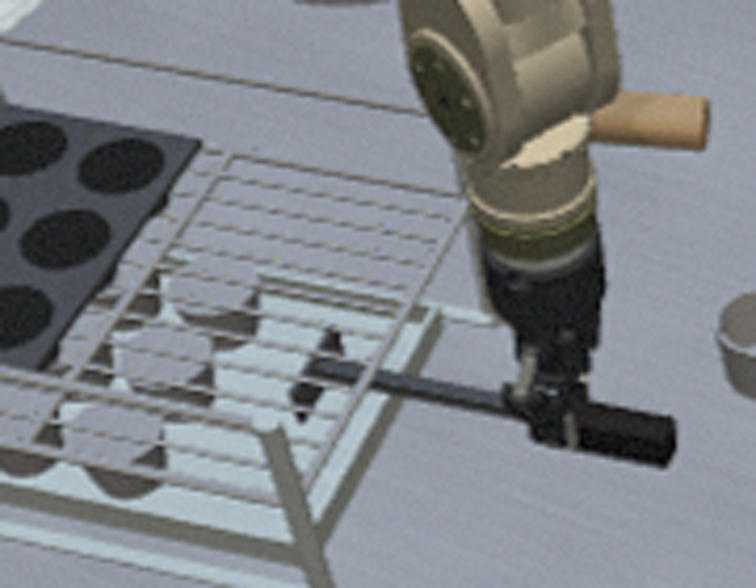

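View pics/t7.png

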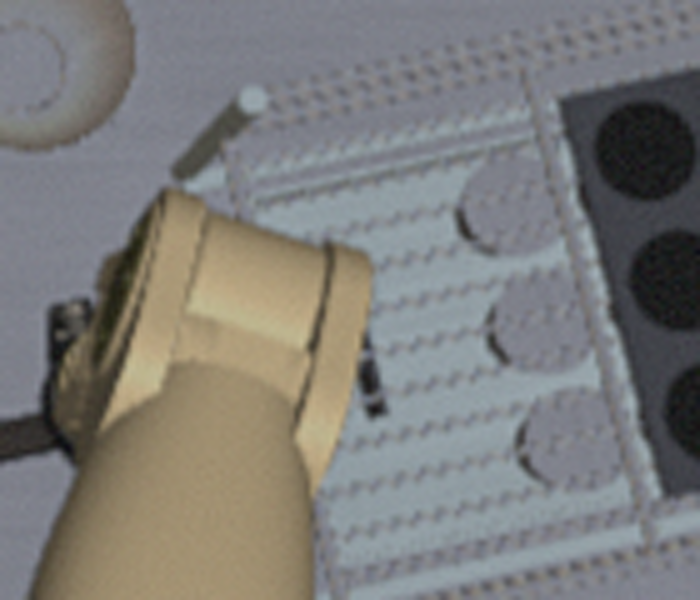

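servo_tool(
  series=[
    [[0, 0, 1], [0, 0, 0]],
    [[0, 0, 2], [0, 0, 0]],
    [[0, 0, 2.8], [0, 0, 0]],
    [[0, 0, 3.1], [0, 0, 0]],
    [[0, 0, 3.2], [0, 0, 0]],
    [[0, 0, 3.2], [0, 0, 0]],
    [[0, 0, 3.2], [0, 0, 0]],
  ],
)

```text
time_s: 11.57
tcp_pos: [545.2, -117.7, 37.3]
ee_rot: [[-0.192, 0.981, 0.0], [0.981, 0.192, -0.0], [-0.0, 0.0, -1.0]]
force: [-0.2, -0.0, -2.6]
grip_width: 0.268
```

servo_tool(
  series=[
    [[0, 0, 0], [0, 0, 0]],
    [[1, 0, 0], [0, 0, 0]],
    [[2, 0, 0], [0, 0, 0]],
    [[3, 0, 0], [0, 0, 0]],
    [[4, 0, 0], [0, 0, 0]],
    [[4.5, 0, 0], [0, 0, 0]],
    [[4.5, 0, 0], [0, 0, 0]],
  ],
)

```text
time_s: 12.15
tcp_pos: [535.8, -71.7, 37.3]
ee_rot: [[-0.194, 0.981, -0.001], [0.981, 0.194, 0.001], [0.001, -0.0, -1.0]]
force: [0.5, -0.2, -1.6]
grip_width: 0.265
```

```bash
python3 - <<'E'
from h import *
go([543.8,-117.2,38],101.05)
c=cams.capture("scene");crop(c,60,60,240,200,4.2,"pics/s8.png")
E
```

```text
t 12.15 shift cm [-4.62 -0.1  -0.07] turn [-0.02 -0.05  0.12] q [-0.28  0.39 -0.35  0.83  0.    1.09]
```

View pics/s8.png

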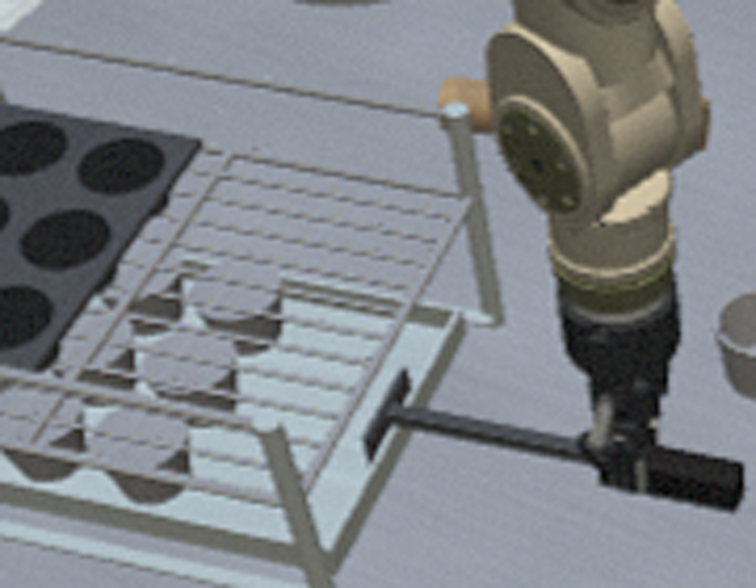

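servo_tool(
  series=[
    [[0.5, 0, 0], [0, 0, 0]],
    [[1.5, 0, 0], [0, 0, 0]],
    [[2.5, 0, 0], [0, 0, 0]],
    [[3.5, 0, 0], [0, 0, 0]],
    [[4.5, 0, 0], [0, 0, 0]],
    [[5.5, 0, 0], [0, 0, 0]],
    [[6, 0, 0], [0, 0, 0]],
    [[6.3, 0, 0], [0, 0, 0]],
    [[6.3, 0, 0], [0, 0, 0]],
  ],
)

```text
time_s: 12.95
tcp_pos: [523.8, -10.5, 37.2]
ee_rot: [[-0.193, 0.981, -0.001], [0.981, 0.193, 0.001], [0.001, -0.001, -1.0]]
force: [-0.5, 0.5, -1.3]
grip_width: 0.27
```

servo_tool(
  series=[
    [[0.3, 0, 0], [0, 0, 0]],
    [[0.6, 0, 0], [0, 0, 0]],
    [[0.8, 0, 0], [0, 0, 0]],
    [[0.8, 0, 0], [0, 0, 0]],
  ],
)

```text
time_s: 13.28
tcp_pos: [522.7, -3.6, 37.2]
ee_rot: [[-0.192, 0.981, -0.0], [0.981, 0.192, 0.0], [0.0, -0.0, -1.0]]
force: [-0.2, -0.1, -1.8]
grip_width: 0.266
```

```bash
cat > lip.py <<'E'
from h import *
import sys
n=np.array([.19158,-.98148]);t=np.array([.98148,.19158]);m=np.array([567.1,-236.1])
c=cams.capture("scene");crop(c,60,60,240,200,4.2,"pics/%s.png"%sys.argv[1])
for s in (25,-20,-40,-50,-60,-68,-76):
    a=[((proj(c,[*(m+s*n+w*t),39.5])-[60,60]+.5)*4.2-.5).round(0).tolist() for w in(-120,120)];print(s,a)
E
python3 lip.py s9
```

```text
25 [[442.0, 305.0], [307.0, 548.0]]
-20 [[499.0, 316.0], [370.0, 561.0]]
-40 [[525.0, 321.0], [398.0, 567.0]]
-50 [[538.0, 323.0], [413.0, 570.0]]
-60 [[550.0, 326.0], [427.0, 573.0]]
-68 [[561.0, 328.0], [438.0, 576.0]]
-76 [[571.0, 330.0], [450.0, 578.0]]
```

View pics/s9.png

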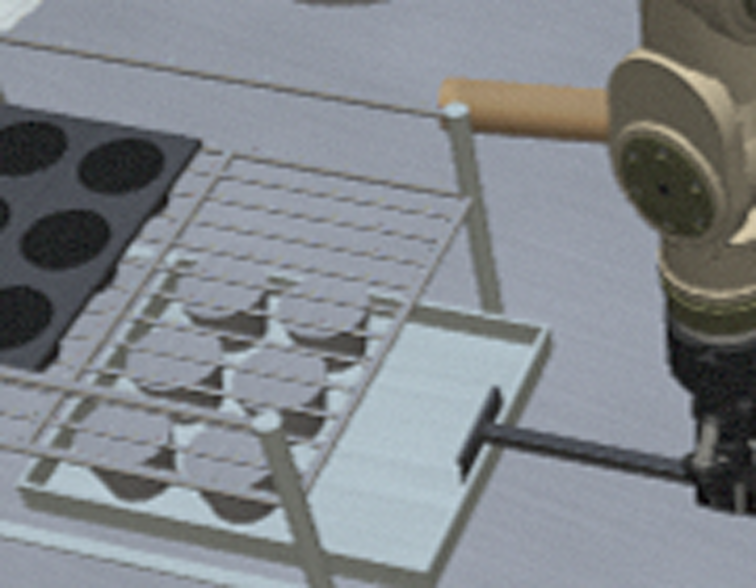

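servo_tool(
  series=[
    [[0.2, 0, 0], [0, 0, 0]],
    [[0.4, 0, 0], [0, 0, 0]],
    [[0.5, 0, 0], [0, 0, 0]],
    [[0.5, 0, 0], [0, 0, 0]],
  ],
)

```text
time_s: 13.67
tcp_pos: [521.7, 1.2, 37.2]
ee_rot: [[-0.192, 0.981, -0.0], [0.981, 0.192, 0.0], [0.0, -0.0, -1.0]]
force: [-0.6, -1.4, -1.2]
grip_width: 0.262
```

servo_tool(
  series=[
    [[0.2, 0, 0], [0, 0, 0]],
    [[0.4, 0, 0], [0, 0, 0]],
    [[0.4, 0, 0], [0, 0, 0]],
  ],
)

```text
time_s: 13.92
tcp_pos: [520.9, 5.4, 37.2]
ee_rot: [[-0.192, 0.981, -0.0], [0.981, 0.192, 0.0], [0.0, -0.0, -1.0]]
force: [1.0, -0.8, -2.2]
grip_width: 0.266
```

servo_tool(
  series=[
    [[0.2, 0, 0], [0, 0, 0]],
    [[0.4, 0, 0], [0, 0, 0]],
    [[0.4, 0, 0], [0, 0, 0]],
  ],
)

```text
time_s: 14.17
tcp_pos: [520.2, 9.3, 37.2]
ee_rot: [[-0.192, 0.981, -0.0], [0.981, 0.192, 0.0], [0.0, -0.0, -1.0]]
force: [-0.1, -0.2, -1.4]
grip_width: 0.266
```

```bash
python3 lip.py s10
```

```text
25 [[442.0, 305.0], [307.0, 548.0]]
-20 [[499.0, 316.0], [370.0, 561.0]]
-40 [[525.0, 321.0], [398.0, 567.0]]
-50 [[538.0, 323.0], [413.0, 570.0]]
-60 [[550.0, 326.0], [427.0, 573.0]]
-68 [[561.0, 328.0], [438.0, 576.0]]
-76 [[571.0, 330.0], [450.0, 578.0]]
```

View pics/s10.png

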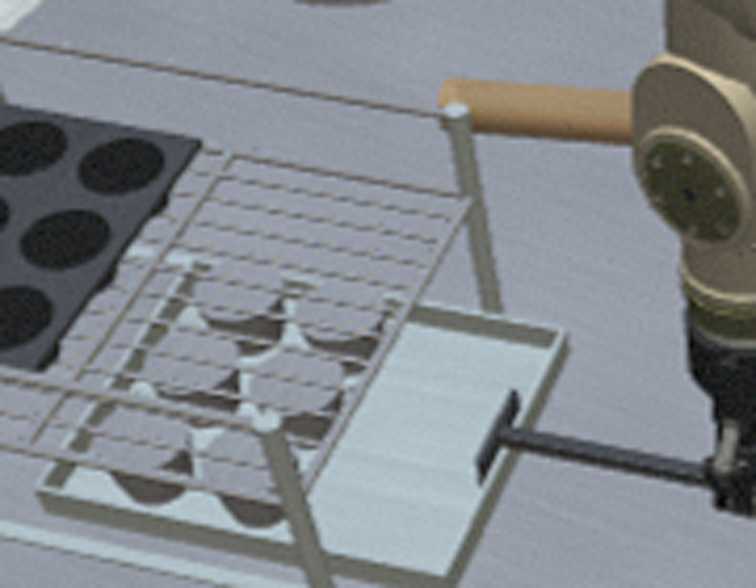

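servo_tool(
  series=[
    [[0.1, 0, 0], [0, 0, 0]],
    [[0.2, 0, 0], [0, 0, 0]],
    [[0.3, 0, 0], [0, 0, 0]],
    [[0.3, 0, 0], [0, 0, 0]],
  ],
)

```text
time_s: 14.55
tcp_pos: [520.2, 10.1, 37.3]
ee_rot: [[-0.191, 0.982, 0.001], [0.982, 0.191, -0.004], [-0.004, -0.0, -1.0]]
force: [0.8, -8.3, -4.5]
grip_width: 0.269
```

servo_tool(
  series=[
    [[0.1, 0, 0], [0, 0, 0]],
    [[0.2, 0, 0], [0, 0, 0]],
    [[0.3, 0, 0], [0, 0, 0]],
    [[0.3, 0, 0], [0, 0, 0]],
  ],
)

```text
time_s: 14.88
tcp_pos: [520.4, 10.1, 37.3]
ee_rot: [[-0.189, 0.982, 0.001], [0.982, 0.189, -0.01], [-0.01, -0.0, -1.0]]
force: [1.3, -18.7, -6.7]
grip_width: 0.267
```

servo_tool(
  series=[
    [[-1, 0, 0], [0, 0, 0]],
    [[-2, 0, 0], [0, 0, 0]],
    [[-2, 0, 0], [0, 0, 0]],
    [[-2, 0, -1], [0, 0, 0]],
    [[-2, 0, -2.5], [0, 0, 0]],
    [[-2, 0, -4], [0, 0, 0]],
    [[-2, 0, -4.5], [0, 0, 0]],
    [[-2, 0, -4.5], [0, 0, 0]],
    [[-2, 0, -4.5], [0, 0, 0]],
  ],
)

```text
time_s: 15.63
tcp_pos: [523.2, -4.5, 82.6]
ee_rot: [[-0.192, 0.981, 0.001], [0.981, 0.192, 0.0], [-0.0, 0.001, -1.0]]
force: [-0.5, -0.1, -1.9]
grip_width: 0.268
```

```bash
python3 lip.py s11|head -1; python3 -c "
from h import *
go([507.5,69,80],101.05)"
```

```text
25 [[442.0, 305.0], [307.0, 548.0]]
t 15.6833 shift cm [ 7.5  -0.08  0.2 ] turn [-0.02 -0.02  0.03] q [-0.16  0.31 -0.34  0.92  0.    1.22]
```

View pics/s11.png

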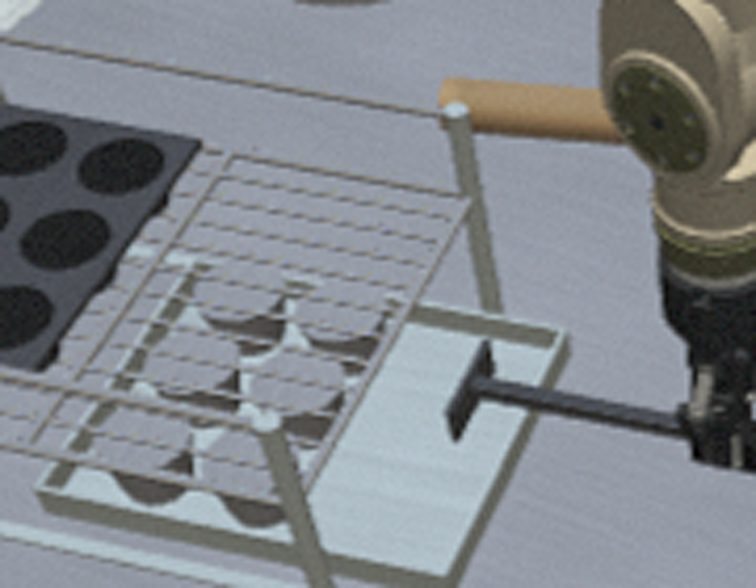

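servo_tool(
  series=[
    [[1.5, 0, 0], [0, 0, 0]],
    [[3.5, 0, 0], [0, 0, 0]],
    [[5.5, 0, 0], [0, 0, 0]],
    [[7.5, 0, 0], [0, 0, 0]],
    [[8, 0, 0], [0, 0, 0]],
    [[8, 0, 0], [0, 0, 0]],
    [[8, 0, 2], [0, 0, 0]],
    [[8, 0, 4], [0, 0, 0]],
    [[8, 0, 6], [0, 0, 0]],
    [[8, 0, 6.8], [0, 0, 0]],
    [[8, 0, 6.8], [0, 0, 0]],
  ],
)

```text
time_s: 16.6
tcp_pos: [505.7, 73.0, 12.0]
ee_rot: [[-0.191, 0.982, -0.005], [0.982, 0.191, -0.0], [0.001, -0.005, -1.0]]
force: [-0.1, 0.5, -2.1]
grip_width: 0.27
```

servo_tool(
  series=[
    [[0, 0, 0.3], [0, 0, 0]],
    [[0, 0, 0.5], [0, 0, 0]],
    [[0, 0, 0.6], [0, 0, 0]],
    [[0, 0, 0.6], [0, 0, 0]],
  ],
)

```text
time_s: 16.93
tcp_pos: [508.4, 73.5, 8.9]
ee_rot: [[-0.192, 0.981, 0.001], [0.981, 0.192, -0.0], [-0.0, 0.001, -1.0]]
force: [0.2, -0.4, -2.0]
grip_width: 0.264
```

```bash
python3 - <<'E'
from h import *
c=cams.capture("scene");crop(c,130,60,330,210,4,"pics/s12.png")
c=cams.capture("top");crop(c,180,130,380,280,4,"pics/t12.png")
E
```

```text
(no output)
```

View pics/s12.png

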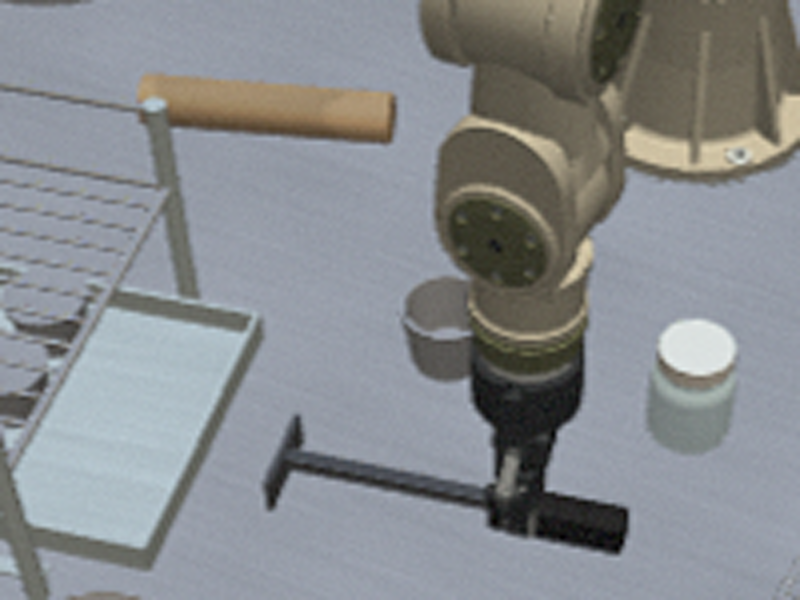

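View pics/t12.png

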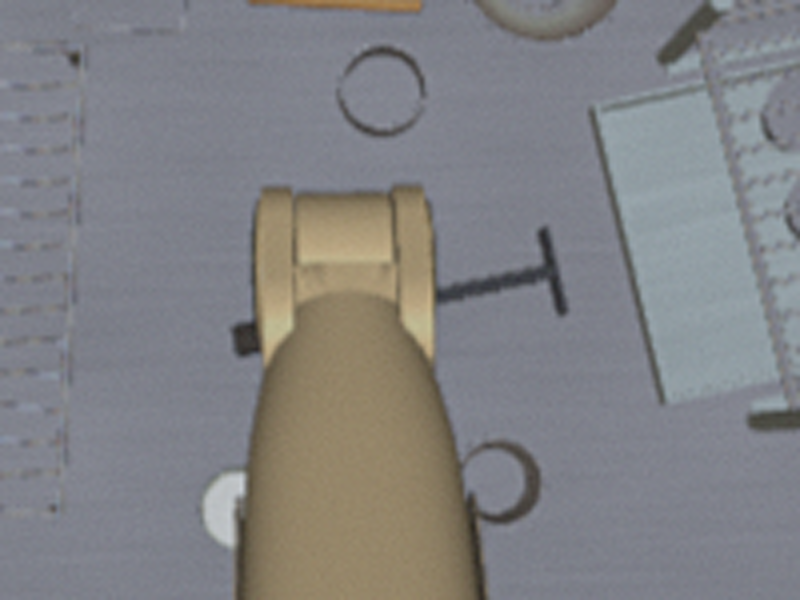

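servo_tool(
  series=[
    [[0, 0, 0.1], [0, 0, 0]],
    [[0, 0, 0.1], [0, 0, 0]],
    [[0, 0, 0.1], [0, 0, 0]],
    [[0, 0, 0.1], [0, 0, 0]],
  ],
)

```text
time_s: 17.37
tcp_pos: [508.3, 73.7, 8.0]
ee_rot: [[-0.192, 0.981, 0.001], [0.981, 0.192, -0.0], [-0.0, 0.001, -1.0]]
force: [-1.5, 0.4, 5.1]
grip_width: 0.27
```

servo_tool(
  series=[
    [[0, 0, 0], [0, 0, 0]],
    [[0, 0, 0], [0, 0, 0]],
    [[0, 0, 0], [0, 0, 0]],
    [[0, 0, 0], [0, 0, 0]],
    [[0, 0, 0], [0, 0, 0]],
    [[0, 0, 0], [0, 0, 0]],
    [[0, 0, 0], [0, 0, 0]],
    [[0, 0, 0], [0, 0, 0]],
  ],
  fingers=1,
)

```text
time_s: 18.03
tcp_pos: [507.7, 73.7, 7.2]
ee_rot: [[-0.192, 0.981, -0.0], [0.981, 0.192, -0.0], [-0.0, -0.0, -1.0]]
force: [-0.5, 0.7, -0.0]
grip_width: 0.994
```

servo_tool(
  series=[
    [[0, 0, -1], [0, 0, 0]],
    [[0, 0, -3], [0, 0, 0]],
    [[0, 0, -6], [0, 0, 0]],
    [[0, 0, -9], [0, 0, 0]],
    [[0, 0, -12], [0, 0, 0]],
    [[0, 0, -15], [0, 0, 0]],
    [[0, 0, -17], [0, 0, 0]],
    [[0, 0, -17], [0, 0, 0]],
    [[0, 0, -17], [0, 0, 0]],
  ],
)

```text
time_s: 18.78
tcp_pos: [508.8, 73.7, 179.3]
ee_rot: [[-0.192, 0.981, 0.004], [0.981, 0.192, -0.0], [-0.001, 0.004, -1.0]]
force: [-0.3, 0.1, 0.1]
grip_width: 0.999
```

```bash
python3 - <<'E'
from h import *
c=cams.capture("scene");cv2.imwrite("pics/s13.png",cv2.resize(c["color"][:,:,::-1],None,fx=1.5,fy=1.5))
c=cams.capture("wrist");cv2.imwrite("pics/w13.png",c["color"][:,:,::-1])
t=np.array([-.192,.981]);s=np.array([.981,.192]);h=np.array([508.4,73.5])-180.7*t
c=cams.capture("scene")
for sg in(-1,1):
  for z in(0,30):print((proj(c,[*(h+35*sg*s),z])*1.5).round(1))
E
```

```text
[308.5 255.9]
[307.2 245.9]
[297.1 282. ]
[295.5 272. ]
```

View pics/s13.png

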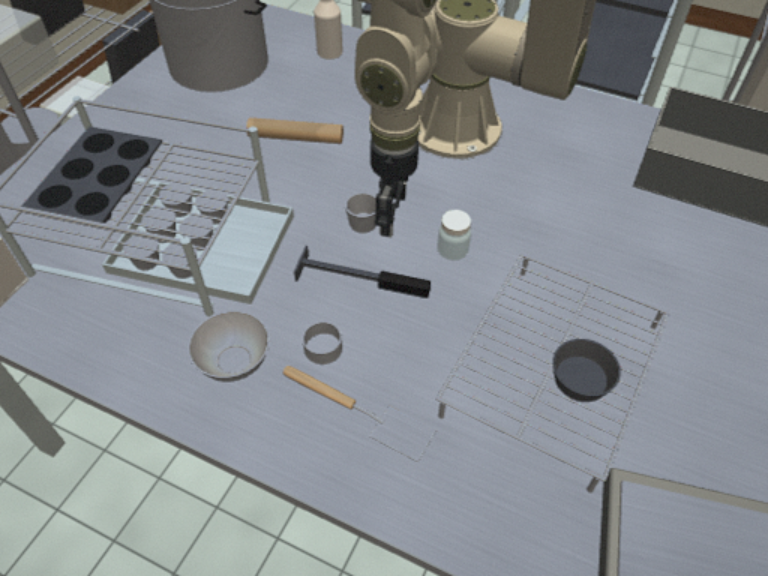

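View pics/w13.png

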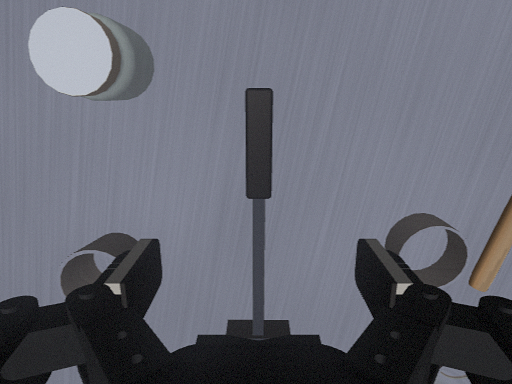

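```bash
python3 -c "
from plant import robot
print(robot.hand_in())"
```

```text
the job is handed in; nothing more can be done
None
```

I handed the job in at about 19 s of the 62 s allowed. `hand_in` gives no verdict, so what follows is from my own checks.

**What I did:**
1. Gripped the rake by its shaft near the head and pulled it 21 cm out from under the cooling rack. I then released it flat on the bench.
2. Regripped it by the handle, about 53 mm behind the rake's origin, and reached the head over the front wall into the tray.
3. Drew the tray out until it stopped moving, with the pull force rising to about 19 N.
4. Lifted the rake out, laid it on the bench between the racks, released it and raised the arm clear.

**Last checks:**
- **Tray:** it stayed out after the rake was lifted off. The camera put the front wall about 74–76 mm outside the line of the post centres. The stop should be 68 mm outside the mouth; the difference fits if the mouth is at the posts' front faces, but I could not confirm that.
- **Rake:** in the scene and wrist images it looks flat on the bench, by eye about 45 mm in front of the tray's front wall and well clear of the cooling rack.
- **Bystanders:** all of them look unmoved by eye in the final picture.
- **Robot:** I saw no contact with the pan rack or tray.
- **Position disagreement:** the wrist and top cameras placed the rake's head about 4 mm apart before the first grasp. I aimed between the two, and the grasp held.

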